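# Shut the centrifuge and start the spin

### The job

The small bench centrifuge is loaded and its lid stands open. Push the lid down with the fingertips, without taking hold of it and without letting it slam, until it lies fully shut, and only then press the start key, the large key at the right end of the front panel as you face it, and let go of it. Leave the two small keys alone and everything else on the bench where it stands.

Things in the scene. Friction and masses are not known exactly. Their poses are not given: they have to be found in the camera images.
- centrifuge: off-white bench centrifuge, 270 mm deep (x), 235 wide (y), deck 140 high; fixed. Origin: centre of its footprint on the bench; x points from its front (panel, robot side) to its back, z up. The front 75 mm of its top is the control panel, sloping from 115 mm high at the front to 140 mm at the lid's front edge; the shut lid covers the rest. Under the lid: steel bowl, rotor, tubes
- lid (a joint): lid angle: 0 shut on the deck, grows as it opens (1.4 at most); starts part open, front edge up, hinge at the back. Flat off-white plate with a round window, 175 mm from hinge to front edge, 215 wide, 22 thick, 0.4 kg. A stiff hinge (0.8 N m friction) holds it where it is left; pushing it down takes about 3 to 8 N near the front edge, all the way
- lid_front (a point): middle of the lid's front edge, on its outer (upper) face. Its axes turn with the lid: x from front edge to hinge along the outer face, y along the edge, z out of the outer face. The hinge axis lies 175 mm along +x and 22 mm below that face; a small lip stands 9 mm out from the edge here
- lid_hinge (a point): middle of the hinge axis, 115 mm behind the centre of the centrifuge, 140 mm above the bench; the hinge axis is the centrifuge's y
- start_key (a joint): travel of the start key: 0 up, 0.004 m fully down; it springs back (2 N to begin, 5.4 N fully down). 2.5 mm starts the spin
- start_key_top (a point): centre of the upper face of the start key: the large white key (28 mm along the slope, 36 wide) at the right end of the sloping panel, 6 mm proud. Its z axis is the panel's normal, 18 degrees from vertical, tipped to the front; press along -z or from straight above. It lies 40 mm in front of the shut lid's front edge
- open_key (a joint): travel of the small (18 mm square) lid-release key, 60 mm left of the panel's middle: 0 up; leave alone
- pulse_key (a joint): travel of the small (18 mm square) short-spin key, 90 mm left of the panel's middle: 0 up; leave alone
- tube_rack: white microtube rack, 200 x 90 x 49 mm, on the left of the centrifuge; leave alone. Origin: centre of its underside
- tip_box: grey pipette-tip box, 122 x 84 x 76 mm, on the right of the centrifuge; leave alone. Origin: centre of its underside
- timer: flat white bench timer, 62 x 66 x 16 mm, in front of the centrifuge; leave alone. Origin: centre of its underside
- beaker: glass beaker, 68 mm across, 92 mm high, at the right rear; leave alone. Origin: centre of its underside
- reagent_bottle: amber reagent bottle, 72 mm across, 150 mm high, at the left rear; leave alone. Origin: centre of its underside
- flask: conical glass flask, 84 mm across, 125 mm high, on the far right; leave alone. Origin: centre of its underside
- dishes: stack of four culture dishes, 90 mm across, 61 mm high, on the far left; leave alone. Origin: centre of its underside

How it is judged:
On the way, in this order (a step that is already met when the one before it is completed fails the run):
1. the lid is fully shut (value of joint lid below 0.02 rad), for 0.2 s.
2. the start key is pressed with the lid shut (value of joint start_key above 0.0025 m and value of joint lid below 0.02 rad), for 0.05 s.
At the end, for the whole second after the job is handed in: the lid lies shut (within 0.02 rad, 3.5 mm at its front edge) and still, the start key has been pressed at least 2.5 mm after that and is up again, the small keys are up, and every other thing stands within 30 mm of where it was (value of joint lid below 0.02 rad and velocity of joint lid below 0.02 rad/s and value of joint each of start_key, open_key, pulse_key below 0.001 m and not (distance of any of tube_rack, tip_box, timer, beaker, reagent_bottle, flask, dishes from where it was at the start of the episode above 0.03 m)); the robot touches nothing.
It fails at once if the start key is pressed while the lid is open (value of joint start_key above 0.0015 m and value of joint lid above 0.03 rad).
It fails at once if one of the two small keys is pressed (value of joint any of open_key, pulse_key above 0.002 m).
It fails at once if the lid slams: its front edge comes down faster than about 0.35 m/s over the last 40 mm (value of joint lid below 0.23 rad and velocity of joint lid below -2 rad/s).
It fails at once if the lid is taken between the fingers (x of the grasp point in the frame of lid_front between -0.006 and 0.175 m and y of the grasp point in the frame of lid_front between -0.113 and 0.113 m and z of the grasp point in the frame of lid_front between -0.021 and -0.001 m and contact force between the fingers and lid above 1 N).
It fails at once if another thing on the bench is moved more than 30 mm or lifted (distance of any of tube_rack, tip_box, timer, beaker, reagent_bottle, flask, dishes from where it was at the start of the episode above 0.03 m).
It also fails if it takes over 42 s, if anything falls off the work surface, if the arm or the gripper's body presses on something with over 40 N, if the wrist force passes 120 N, or if a joint passes its speed limit or range.

### The arm

A 7-joint arm with a two-finger parallel gripper is mounted at the origin on the work surface. World frame = base frame: x ahead of the robot, y to its left, z up, the work surface at z = 0. Lengths are in m, angles in rad, forces in N, time in s.
With the tool pointing down it reaches from about 0.35 to 0.9 m from the base axis. Payload 8.1 kg.
Tool frame: the origin (TCP) lies where the fingers leave the gripper's body, on its centre line; the fingertips stand 66 mm ahead of it and the grasp point (between the pads) lies arm.hold_point_z ahead of it (arm.hold_point_z is the distance from the TCP to the grasp point, in m); z points along the fingers, y is the direction in which the jaws open and shut (so a half turn about z gives the same grasp; the last joint's range is limited). The gripper opens to 92 mm and grips with 3 to 60 N. Pads are 19 mm wide; open, the fingers measure 130 mm over their backs; the gripper's body (75 mm by 190 mm) begins 47 mm behind the grasp point.
Start: joints at [1.067, 0.434, 0.025, 1.573, -0.012, 1.134, -0.075], TCP at [0.244, -0.575, 0.292] pointing down, gripper open.
Joint ranges: [-2.62, 2.62], [-0.44, 2.09], [-1.27, 1.32], [0.08, 2.57], [-1.32, 4.46], [0.12, 2], [-2.74, 2.74]. Speed limits (rad/s): [2.22, 2.22, 3.01, 3.01, 3.14, 3.14, 3.14].

### API

Orientations are given as a rotation vector (axis times angle).
In Python, from bench import arm gives the robot as it stands. Calls block until the motion is done:
- arm.move_ptp(position, orientation): joint-space move of the TCP to a pose.
- arm.movel(position, frame=None, rate=0.15): straight line of the TCP; frame=None keeps the orientation; rate is the mean speed in m/s.
- arm.movej(angles): joint-space move.
- arm.command_gripper(opening): finger opening in m; the grip force is fixed at half the most; returns when the fingers have stopped.
- arm.dwell(seconds).
- arm.inverse_kinematics(position, orientation): joint angles nearest the present ones, or None.
- arm.observe(): the state.
- arm.get_image(name): name is "scene" or "top" or "wrist"; returns a dict with "color" (384x512x3 uint8, red, green, blue), "intrinsics" (3x3 intrinsics, pixels), "k1" (the pictures are not rectified: a ray, as slopes to the right and down, at radius r is drawn at 1 + k1 r^2 times it, then the intrinsics apply), "R" (3x3) and "t" (3): a world point X has camera coordinates R X + t. Camera axes: x right, y down, z forward; pixel columns grow to the right and rows downward; lengths in m; the calibration is good to about 2 mm. A picture is of the moment at which its call begins. There is no depth.
A pose or a line that the arm cannot do raises arm.MotionError and nothing moves.
- arm.finish_job(): hands the job in, once; it reports no verdict.
Trained networks look in a picture, given as the dict that the camera call returned (one of the last four; its "shot" number tells which), for a name from the list of things; names that differ only in an ending like _2 or _b are one class to them, and where a whole thing is asked for, a point or a joint stands for the part that bears it (a point fixed in the world has none). Each returns a list of dicts, best first, with "p" (0 to 1); they miss things now and then, are a little off and sometimes report something else, mostly with a low value. They report only what shows in the picture. A call takes as long as a camera call.
- arm.silhouettes(thing, picture): "mask" (384x512 bool, what is visible of it) and "box" ([left, top, width, height] in pixels, round what is visible of it).
The state is a dict: "time": time; "joints": joint angles; "qd": joint speeds; "effort": joint torques, N m; "ee_pos": TCP position; "tool_rot": TCP orientation; "force": force on the tool from outside, world axes, zero at the start; "wrist_torque": the same for the moment, N m; "finger_gap": finger opening in m.
Only numpy, scipy, OpenCV 4.12 (cv2) and the standard library are available. Lean on these libraries where they do the work, as an engineer would, in place of code of your own. Each camera call takes 0.05 s, during which the arm holds its last target.

## Working session

There is one attempt and no reset: what is moved stays moved. The work goes in short steps, each a Python script; the robot and the scene stay as the last script left them, time stands still between calls to the robot, and variables do not carry over. Pictures are saved under pics/ and viewed, and the job is handed in when it is done.

```bash
ls; mkdir -p pics
python3 - <<'E'
from bench import arm
import cv2,pickle
s=arm.observe();print({k:s[k] for k in('time','ee_pos','tool_rot','finger_gap')},arm.hold_point_z)
for n in('scene','top'):
    p=arm.get_image(n);cv2.imwrite(f'pics/{n}0.png',p['color'][...,::-1])
    d={'pic':p}
    for t in('centrifuge','lid','start_key','open_key','timer','tip_box'):
        r=arm.silhouettes(t,p);d[t]=r
        print(n,t,[(round(x['p'],2),x['box']) for x in r[:2]])
    pickle.dump(d,open(n+'.pkl','wb'))
    print(p['intrinsics'],p['k1'],p['R'],p['t'])
E
```

```text
pics
{'time': 0.0, 'ee_pos': array([ 0.24364244, -0.57510422,  0.29144482]), 'tool_rot': array([-3.07724349e+00, -6.25019619e-01,  7.48302975e-04]), 'finger_gap': 0.09182299729460287} 0.0467
scene centrifuge [(0.55, [182.9, 119.3, 121.8, 141.4])]
scene lid [(0.72, [188.1, 117.3, 62.2, 83.6])]
scene start_key [(0.41, [283.9, 172.7, 9.7, 18.4])]
scene open_key []
scene timer [(0.91, [306.3, 221.7, 22.5, 18.8]), (0.55, [186.9, 248.3, 86.3, 62.8])]
scene tip_box [(0.77, [276.9, 160.9, 38.1, 38.1])]
[[427.17041277   0.         259.44428747]
 [  0.         427.17041277 192.66306723]
 [  0.           0.           1.        ]] -0.11188453868865927 [[-0.94194466 -0.33570639 -0.00644082]
 [-0.20984562  0.60355515 -0.76921128]
 [ 0.26211653 -0.72320288 -0.63896206]] [0.55787197 0.16083932 1.14125615]
top centrifuge [(0.85, [178.5, 135.7, 99.4, 111.1])]
top lid [(0.65, [176.5, 135.1, 101.7, 48.6])]
top start_key [(0.46, [254.6, 224.4, 13.4, 3.9])]
top open_key []
top timer [(0.57, [232.1, 250.4, 25.4, 25.8])]
top tip_box [(0.9, [290.2, 196.8, 31.2, 47.8]), (0.15, [286.0, 148.4, 27.7, 26.3])]
[[403.56332419   0.         251.74373282]
 [  0.         403.56332419 191.27806871]
 [  0.           0.           1.        ]] -0.04105170079768981 [[-0.00676689 -0.99982401  0.01749752]
 [-0.99202062  0.00450909 -0.12599504]
 [ 0.12589396 -0.0182105  -0.99187655]] [0.04056675 0.60105822 1.09755979]
```

Run:
```python
import cv2
a=cv2.imread('pics/scene0.png');b=cv2.imread('pics/top0.png')
cv2.imwrite('pics/s1.png',cv2.resize(a[100:280,160:360],(800,720))[:600]);cv2.imwrite('pics/t1.png',cv2.resize(b[115:285,150:350],None,fx=3.5,fy=3.5,interpolation=cv2.INTER_CUBIC))
```

```text
(no output)
```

View pics/s1.png

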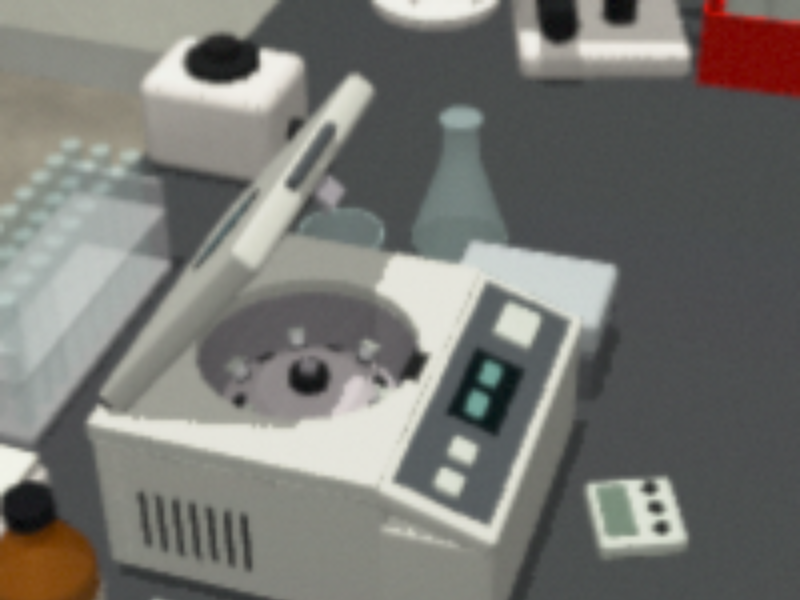

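View pics/t1.png

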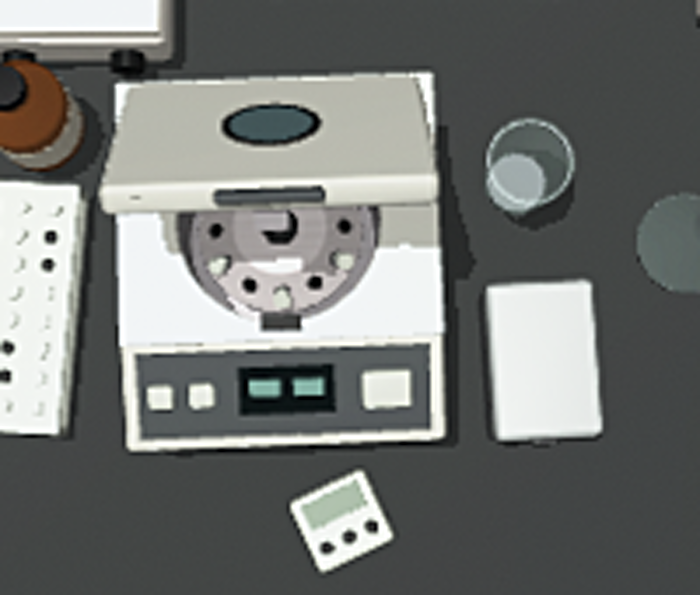

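View pics/scene0.png

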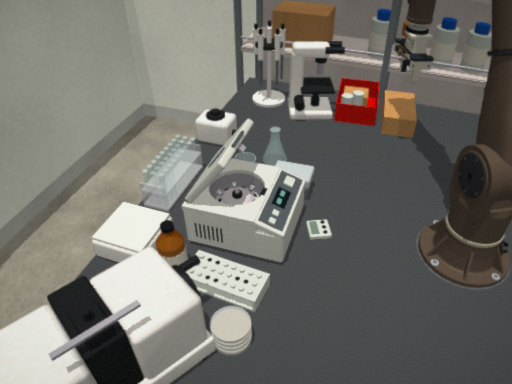

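View pics/top0.png

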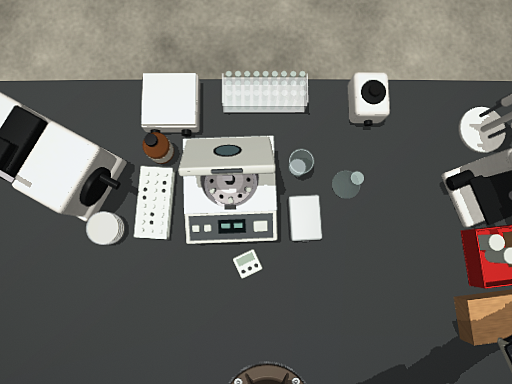

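Both views show the centrifuge with its panel towards the robot and the lid about 1 rad open. In the top view the start key is near pixel (260,226), and the lid's front edge runs along row 172. I'll fit the pose, lid angle and key y-offset to hand-picked corners from both views.

```bash
cat > fit.py <<'E'
import numpy as np,pickle,cv2
from scipy.optimize import least_squares
pics={n:pickle.load(open(n+'.pkl','rb'))['pic'] for n in('scene','top')}
def proj(n,X):
    p=pics[n];X=np.atleast_2d(X);c=X@np.array(p['R']).T+p['t'];m=c[:,:2]/c[:,2:]
    m=m*(1+p['k1']*(m**2).sum(1,keepdims=True));K=np.array(p['intrinsics'])
    return m*[K[0,0],K[1,1]]+K[:2,2]
W=.1175
def world(q,L):
    x,y,a=q[:3];c,s=np.cos(a),np.sin(a);L=np.atleast_2d(L)
    return np.c_[x+c*L[:,0]-s*L[:,1],y+s*L[:,0]+c*L[:,1],L[:,2]]
def lid(q,lx,ly,lz): # coords in lid_front frame
    th=q[3];r=.175-lx;h=.022+lz
    return [.115-r*np.cos(th)+h*np.sin(th),ly,.140+r*np.sin(th)+h*np.cos(th)]
def model(q):
    w=lambda *a:world(q,[a])[0]; l=lambda *a:world(q,[lid(q,*a)])[0]
    return dict(pfl=w(-.135,W,.115),pfr=w(-.135,-W,.115),pdl=w(-.06,W,.14),pdr=w(-.06,-W,.14),
      bl=w(.135,W,.14),br=w(.135,-W,.14),lol=l(0,.1075,0),lor=l(0,-.1075,0),lil=l(0,.1075,-.022),lir=l(0,-.1075,-.022),
      key=w(-.1019,q[4],.1324),ok=w(-.1,.06,.131),pk=w(-.1,.09,.131))
obs={'top':dict(pfl=(128,450),pfr=(445,438),pdl=(122,347),pdr=(443,331),bl=(115,82),br=(434,73),lol=(106,190),lor=(437,180),lil=(103,212),lir=(437,203),key=(387,389),ok=(202,396),pk=(160,398)),
 'scene':dict(pfl=(497,543),pfr=(580,322),pdl=(380,488),pdr=(485,275),bl=(92,422),lor=(357,75),lir=(373,92),lol=(236,253),lil=(258,264),key=(518,325),ok=(462,450),pk=(450,482))}
def pix(n,uv):
    return np.array(uv)/3.5+[150,115]-.36 if n=='top' else np.array(uv)/4+[160,100]-.37
def res(q):
    m=model(q);return np.concatenate([proj(n,m[k])[0]-pix(n,v) for n in obs for k,v in obs[n].items()])
if __name__=='__main__':
    f=least_squares(res,[.6,.1,0,1.,-.085],loss='soft_l1');q=f.x
    print(q, np.sqrt((res(q)**2).mean()))
    r=res(q).reshape(-1,2);i=0
    for n in obs:
        for k in obs[n]: print(n,k,r[i].round(1));i+=1
    np.save('q.npy',q);m=model(q)
    for k in('key','lol','lor','lil','lir','pfl','pfr'):print(k,m[k].round(4))
    print('lip mid',world(q,[lid(q,0,0,0)]))
    for n,(ox,oy,sx) in dict(top=(150,115,3.5),scene=(160,100,4)).items():
        im=cv2.imread(f'pics/{n[0]}1.png')
        for k,v in m.items():
            u=(proj(n,v)[0]-[ox,oy]+.37)*sx;cv2.circle(im,tuple(int(t) for t in u),4,(0,0,255),1)
        cv2.imwrite(f'pics/ov_{n}.png',im)
E
python3 fit.py
```

```text
[ 0.59616739  0.09605776  0.03202058  0.91937112 -0.07401249] 1.0882376727675462
top pfl [-0.4 -0. ]
top pfr [ 0.2 -0.1]
top pdl [-0.6 -0.3]
top pdr [0.1 0.8]
top bl [0.1 0.4]
top br [-0.8 -0.1]
top lol [-2.6 -0.1]
top lor [ 0.9 -0.7]
top lil [-0.6  2.5]
top lir [0.8 1.6]
top key [-0.3  1.5]
top ok [-0.1  0.7]
top pk [0.1 0.6]
scene pfl [-1.4 -0.5]
scene pfr [-0.1 -1.8]
scene pdl [-1.6 -0.5]
scene pdr [-1.6 -1.9]
scene bl [-2.1  0.1]
scene lor [-0.8 -2. ]
scene lir [ 1.5 -0.9]
scene lol [-1.3 -1.4]
scene lil [0.7 2. ]
scene key [ 0.5 -0.5]
scene ok [ 0.2 -0.2]
scene pk [-0.2 -0.4]
key [0.4967 0.0188 0.1324]
lol [0.6191 0.2043 0.2925]
lor [ 0.626  -0.0105  0.2925]
lil [0.6016 0.2038 0.2792]
lir [ 0.6085 -0.0111  0.2792]
pfl [0.4575 0.2092 0.115 ]
pfr [ 0.465  -0.0257  0.115 ]
lip mid [[0.62254265 0.0969026  0.29250263]]
```

The fit is good to about 1 px on average. The hinge is near x=0.711 and the lid angle near 0.92 rad. Next I'll close the fingers, go above the lid near its front edge, and approach with force readings.

```bash
cat > h.py <<'E'
from fit import *
from bench import arm
from scipy.spatial.transform import Rotation as Ro
q=np.load('q.npy')
Rz=Ro.from_euler('z',q[2])
down=(Rz*Ro.from_rotvec([np.pi,0,0])).as_rotvec()
TIP=.066
def tcp_for(th,lift=0.,r=.155):   # vertical tool, front-bottom corner of the tips on the outer face
    qq=q.copy();qq[3]=th
    P=lid(qq,.175-r,0,lift);P[0]+=.0095
    p=world(q,[P])[0];p[2]+=TIP;return p
def st(tag=''):
    s=arm.observe();print(tag,round(s['time'],2),s['ee_pos'].round(4),s['force'].round(2),round(s['finger_gap'],4));return s
E
python3 - <<'E'
from h import *
for a in(.92,.5,0.):
    p=tcp_for(a);print(p,arm.inverse_kinematics(p,down) is not None)
arm.command_gripper(0.0);st('closed')
s=arm.observe();p=s['ee_pos'].copy();p[2]=.42;arm.movel(p,rate=.3)
g=tcp_for(q[3]);g[2]+=.05
arm.move_ptp(g,down);s=st('above');print(s['tool_rot'],down,g)
for n in('scene',):
    p=arm.get_image(n);cv2.imwrite('pics/a1.png',cv2.resize(p['color'][60:280,160:400,::-1],None,fx=2.6,fy=2.6))
E
```

```text
[0.64424384 0.09759772 0.34264629] True
[0.59518996 0.09602645 0.29961777] True
[0.56568302 0.0950813  0.228     ] True
closed 2.14 [ 0.2438 -0.5755  0.2923] [-0.82  0.63  0.77] 0.0002
above 5.47 [0.6444 0.0964 0.3926] [-0.39 -0.04 -0.01] 0.0005
[3.14062982e+00 4.79061476e-02 1.20359188e-04] [3.14119002e+00 5.02956584e-02 3.07972085e-18] [0.64415797 0.09759497 0.39259822]
```

View pics/a1.png

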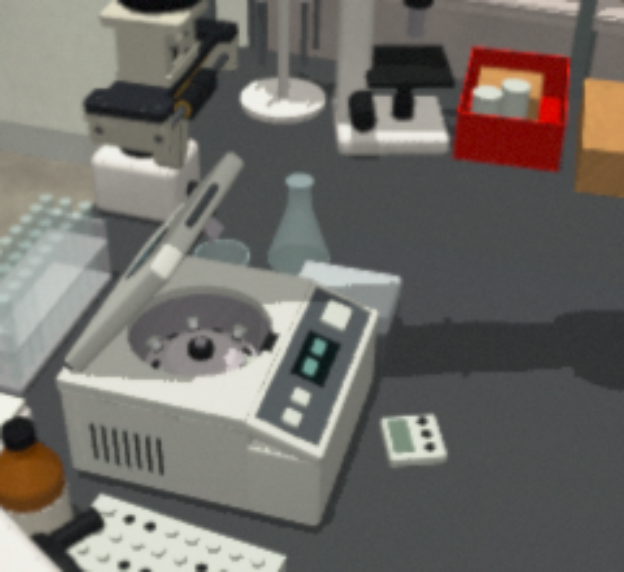

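The closed fingertips (about (170,160) in this picture) hover above and behind the lid's front edge, clear of everything. Now down to contact, then follow the lid's arc while watching the force.

Run:
```python
from h import *
f0=arm.observe()['force'];print(f0)
g=tcp_for(q[3]);
for dz in(.02,.008,.004,0,-.004):
    arm.movel(g+[0,0,dz],rate=.08);s=st(dz)
    if np.linalg.norm((s['force']-f0))>2.5:print('contact');break
import sys
z=s['ee_pos'][2]
# angle consistent with contact
from scipy.optimize import brentq
for th in np.arange(.85,.54,-.08):
    arm.movel(tcp_for(th),rate=.06);s=st(round(th,2))
    if np.linalg.norm(s['force']-f0)>25:print('high');break
p=arm.get_image('scene');cv2.imwrite('pics/a2.png',cv2.resize(p['color'][60:280,160:400,::-1],None,fx=2.6,fy=2.6))
```

```text
[ 0.37684058 -0.671531   -0.15100681]
0.02 6.05 [0.6441 0.0975 0.3624] [-0.32 -0.71  0.13] 0.0006
0.008 6.35 [0.644  0.0975 0.3502] [ 0.59  0.4  -0.02] 0.0002
0.004 6.6 [0.6441 0.0976 0.3465] [ 0.14  0.29 -0.83] 0.0004
0 6.85 [0.6445 0.0977 0.3429] [1.77 0.57 1.39] 0.0003
-0.004 7.1 [0.6444 0.0977 0.3388] [3.26 0.93 3.74] 0.0003
contact
0.85 7.41 [0.6346 0.0972 0.3369] [1.71 0.34 0.51] 0.0001
0.77 7.77 [0.6242 0.0968 0.3294] [0.41 0.6  1.15] 0.0003
0.69 8.12 [0.6147 0.0966 0.3213] [ 0.8   0.36 -0.37] 0.0001
0.61 8.48 [0.6059 0.0963 0.3126] [ 0.01 -0.43  0.36] 0.0003
```

View pics/a2.png

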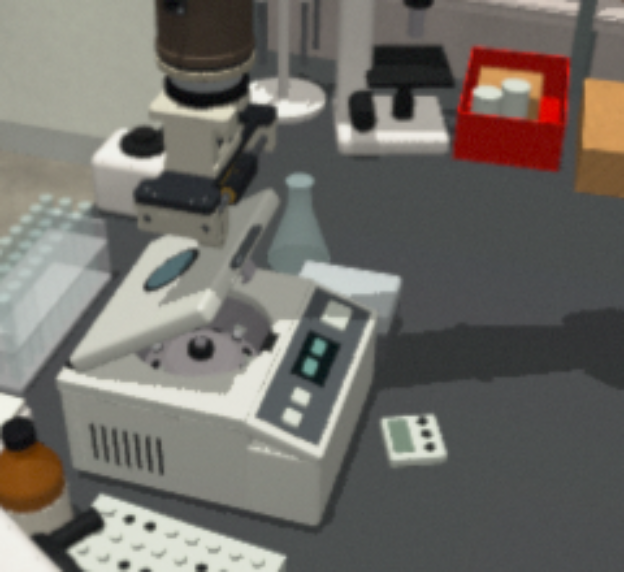

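The lid has followed to about 0.6 rad, with the tips on its outer face just behind the front edge. Carrying on slowly to shut.

Run:
```python
from h import *
for th in [.53,.45,.37,.29,.22,.16,.11,.07,.04,.02,0,-.01]:
    arm.movel(tcp_for(th),rate=.05);s=st(th)
    if s['force'][2]>15:print('high');break
for n in('scene','top'):
    p=arm.get_image(n);c=p['color'][60:280,160:400] if n=='scene' else p['color'][115:285,150:350]
    cv2.imwrite(f'pics/a3{n}.png',cv2.resize(c[...,::-1],None,fx=2.6,fy=2.6))
```

```text
0.53 8.93 [0.5977 0.0961 0.3031] [-0.09  0.37 -0.26] 0.0002
0.45 9.33 [0.5903 0.0958 0.2929] [0.1  0.24 0.26] 0.0005
0.37 9.73 [0.5838 0.0956 0.2822] [-1.14  0.14 -0.55] 0.0001
0.29 10.13 [0.5781 0.0954 0.271 ] [-0.76 -0.88 -0.21] 0.0006
0.22 10.5 [0.5738 0.0953 0.2608] [ 0.66 -0.31  0.02] 0.0007
0.16 10.84 [0.5708 0.0952 0.2519] [ 0.02 -1.06 -0.17] 0.0005
0.11 11.15 [0.5687 0.0951 0.2445] [ 0.82 -0.27 -0.21] 0.0007
0.07 11.43 [0.5673 0.0951 0.2384] [ 0.47 -0.6   0.51] 0.0006
0.04 11.68 [0.5665 0.0951 0.2338] [-0.14  0.18 -0.09] 0.0001
0.02 11.93 [0.566  0.0951 0.2309] [-0.48 -0.5   0.2 ] 0.0005
0 12.18 [0.5657 0.0951 0.2279] [0.12 0.74 0.61] 0.0006
-0.01 12.43 [0.5657 0.0952 0.2278] [-4.08 -1.92 13.58] 0.0006
```

View pics/a3scene.png

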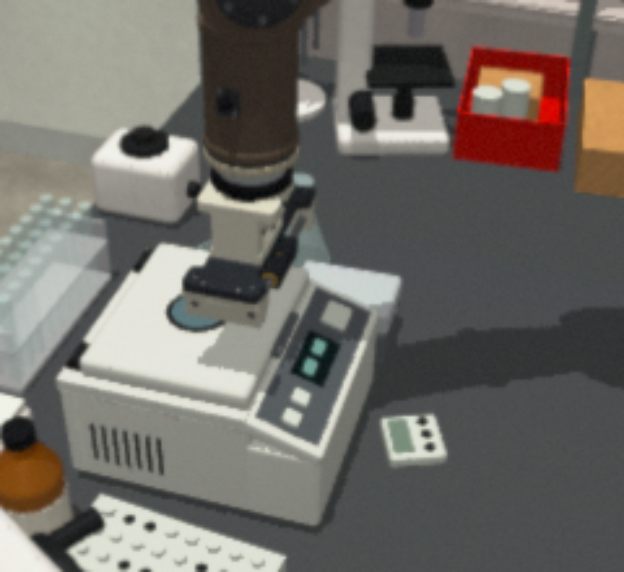

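The lid lies flat on the deck, and there was a hard stop of 13.6 N at z=0.2278 (predicted 0.228). I'll hold briefly, lift off, then check the shut lid and go above the start key with the tool tilted along the panel normal.

```bash
cat >> h.py <<'E'
a=np.arctan2(.025,.075)
n=Rz.apply([-np.sin(a),0,np.cos(a)])
tilt=(Rz*Ro.from_euler('y',-a)*Ro.from_rotvec([np.pi,0,0])).as_rotvec()
KEY=world(q,[[-.1005,q[4],.1327]])[0]
def kt(d): return KEY+n*(TIP+d)
E
python3 - <<'E'
from h import *
arm.dwell(.3);s=st('held')
arm.movel(s['ee_pos']+[0,0,.06],rate=.2);st('up')
print(Ro.from_rotvec(tilt).as_matrix()[:,2],n,KEY,arm.inverse_kinematics(kt(0),tilt) is not None)
arm.move_ptp(kt(.06),tilt);st('above key')
arm.movel(kt(.02),rate=.15);st('20mm')
for nm in('scene','top'):
    p=arm.get_image(nm);c=p['color'][60:280,160:400] if nm=='scene' else p['color'][115:285,150:350]
    im=cv2.resize(c[...,::-1],None,fx=2.6,fy=2.6)
    cv2.imwrite(f'pics/a4{nm}.png',im)
E
```

```text
held 12.82 [0.5657 0.0951 0.2277] [-3.87 -1.68 13.53] 0.0003
up 13.28 [0.5657 0.0951 0.2879] [-0.33  0.04 -0.6 ] 0.0003
[ 0.31606566  0.01012407 -0.9486833 ] [-0.31606566 -0.01012407  0.9486833 ] [0.49808843 0.01886569 0.1327    ] True
above key 13.89 [0.4571 0.0168 0.2515] [ 0.53  0.46 -0.21] 0.0004
20mm 14.31 [0.4715 0.0189 0.2139] [0.07 0.22 0.96] 0.0004
```

View pics/a4scene.png

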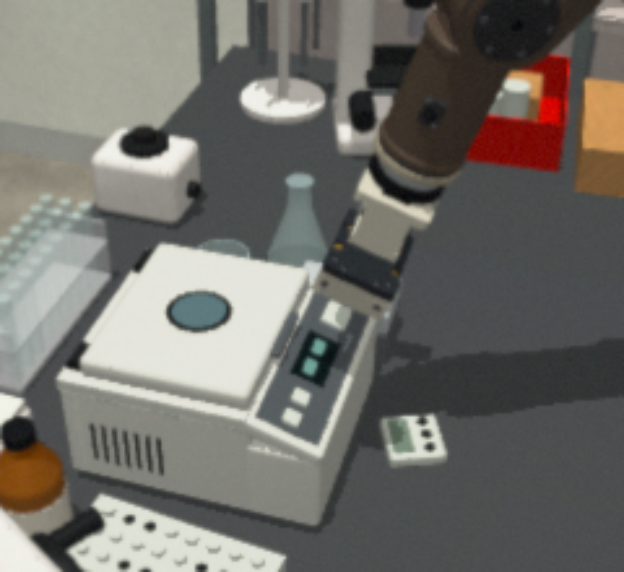

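View pics/a4top.png

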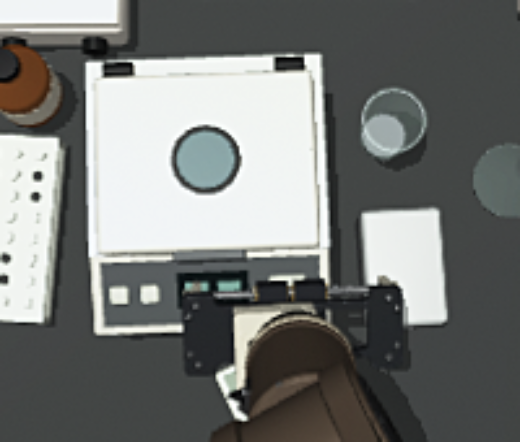

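The lid is shut flat. The gripper centre (column 289 in the top crop) lines up with the start key at about (288,283), and the small keys are far to the left. Now to press along the panel normal in small steps.

Run:
```python
from h import *
f0=np.mean([arm.observe()['force'] for _ in range(3)],0)
arm.movel(kt(.006),rate=.1);st(6)
for d in np.arange(.003,-.0085,-.001):
    arm.movel(kt(d),rate=.03);s=arm.observe()
    dep=(s['ee_pos']-KEY)@n-TIP;fn=s['force']@n
    print(round(d*1e3,1),round(s['time'],2),round(dep*1e3,2),round(fn,2))
    if fn>11:break
arm.dwell(.2);st('pressed')
p=arm.get_image('scene');cv2.imwrite('pics/a5.png',cv2.resize(p['color'][130:220,240:360,::-1],None,fx=6,fy=6,interpolation=cv2.INTER_CUBIC))
arm.movel(kt(.07),rate=.15);st('released')
```

```text
6 14.7 [0.4753 0.0182 0.2013] [-0.37  0.03 -0.17] 0.0004
3.0 14.95 3.25 -0.49
2.0 15.2 2.06 -0.25
1.0 15.45 0.93 -0.24
0.0 15.7 0.01 1.57
-1.0 15.95 -1.0 2.36
-2.0 16.2 -1.99 3.61
-3.0 16.45 -3.0 4.85
-4.0 16.7 -4.0 5.98
-5.0 16.95 -4.32 20.58
pressed 17.15 [0.4787 0.0183 0.1912] [-11.    -0.76  18.87] 0.0004
released 17.85 [0.455  0.0171 0.2611] [-0.28  0.15 -0.4 ] -0.0
```

View pics/a5.png

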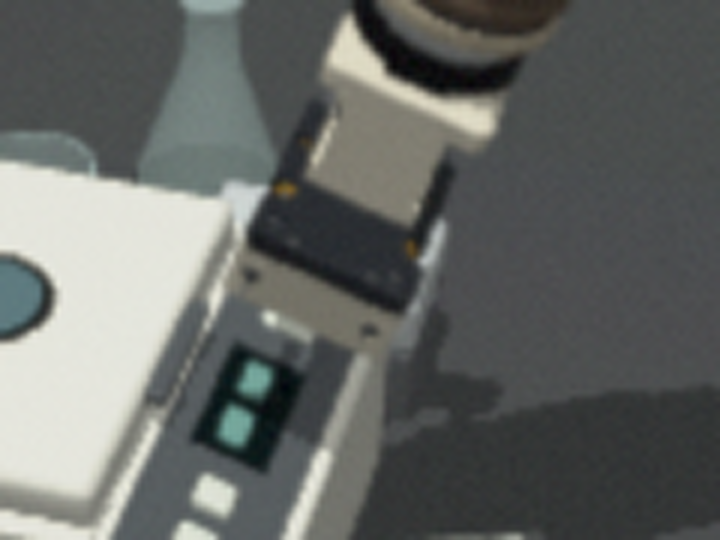

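The force curve matches the key's spring: about 2 N at first touch, about 6 N at 4 mm, then a hard stop. One last look before handing in.

Run:
```python
from h import *
s=arm.observe();arm.movel(s['ee_pos']+[-.05,0,.08],rate=.2)
for nm in('scene','top'):
    p=arm.get_image(nm);c=p['color'][60:280,160:400] if nm=='scene' else p['color'][115:285,150:350]
    cv2.imwrite(f'pics/a6{nm}.png',cv2.resize(c[...,::-1],None,fx=2.6,fy=2.6))
st()
```

```text
18.57 [0.405  0.017  0.3395] [ 0.65  0.42 -0.07] 0.0008
```

View pics/a6scene.png

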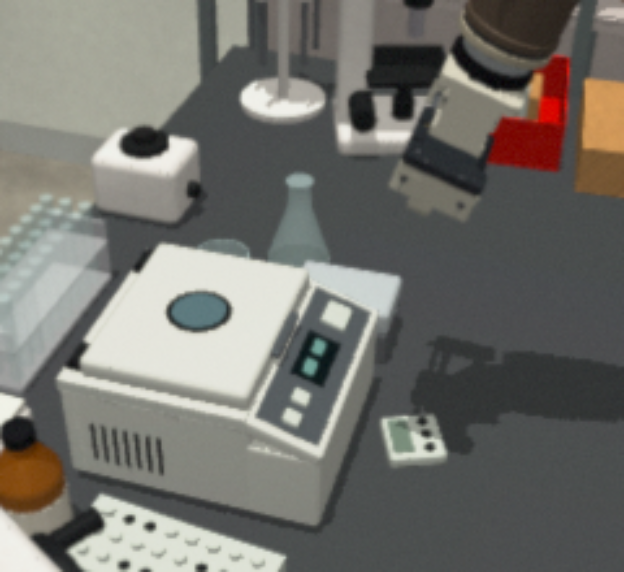

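The lid is shut, the start key at (337,316) is up again, the small keys at (301,397) and (292,416) are untouched, and the arm is clear.

```bash
python3 -c "
from bench import arm
print(arm.finish_job())"
```

```text
the job is handed in; nothing more can be done
None
```

I shut the centrifuge lid, pressed and released the start key, and handed the job in; no verdict was reported. The last move ended at 18.6 s, against the 42 s limit.

- **Lid:** I pushed it down with the closed fingertips along its arc, at 0.05–0.06 m/s, until it met a hard stop of 13.6 N. The tool stopped at z = 0.2278 m, where 0.228 m was expected for a shut lid. The pictures after that show it lying flat.
- **Force readings:** between moves while the lid was coming down they were close to zero, not the 3–8 N I expected. The picture taken at about 0.6 rad showed the lid following the tips.
- **Start key:** I pressed it along the panel normal through its full 4 mm. The force rose from about 2 N to 6 N, then jumped at the stop (about 20 N). In the last picture the key is up again.
- **Everything else:** the last picture shows the small keys and the bench items in view where they were, and the arm clear of everything. I did not measure how far any item had moved, and the dishes and most of the tube rack were outside that cropped picture.

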